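# Press a brass reducing sleeve home in a block heater

### The arm

A 6-joint arm with a two-finger parallel gripper is mounted at the origin on the work surface. World frame = base frame: x ahead of the robot, y to its left, z up, the work surface at z = 0. Lengths are in m, angles in rad, forces in N, time in s.
With the tool pointing down it reaches from about 0.325 to 0.875 m from the base axis. Payload 4.4 kg.
Tool frame: the origin (TCP) lies midway between the tips of the shut fingers; the grasp point (between the pads) lies 19 mm behind it; z points along the fingers, y is the line along which they close (so a half turn about z gives the same grasp; the last joint's range is limited). The gripper opens to 85 mm and grips with 20 to 120 N. Pads are 22 mm wide; open, the fingers measure 114 mm over their backs; the gripper's body (76 mm by 85 mm) begins 54 mm behind the grasp point. The pads swing forward as they close: fully open they stand 13 mm farther back than shut.
Start: joints at [-1.486, 0.207, 1.542, -0, 1.393, -0.15], TCP at [0.134, -0.559, 0.209] pointing down, gripper open.
Joint ranges: [-2.73, 2.73], [-0.86, 2.22], [0.23, 2.46], [-1.11, 4.25], [0.08, 2.63], [-2.82, 2.82]. Speed limits (rad/s): [2.79, 2.79, 3.14, 3.14, 3.14, 3.14].

### API

Orientations are given as a unit quaternion [w, x, y, z].
In Python, from bench import robot gives the robot as it stands.
- The arm moves only by the shell command python3 shift.py 'ROWS'. ROWS is a JSON list that holds a single list of rows (three levels of brackets), with 1 to 10 rows, each of 5 numbers: dx, dy, dz in m, then a turn about the tool's z in rad, then the opening from 0.0 (shut) to 1.0 (fully open); each row is the pose to reach, as a shift and turn from the pose commanded when the command began, along the tool's axes at that moment; what a row does not reach only later rows make up. A row lasts 1/12 s, in which the tool goes at most 0.0417 m and 0.125 rad, less where a joint would pass 70% of its speed; a pose out of reach is approached as far as the arm can. The fingers move at their own pace and stop on an object; the grip force is fixed at half the most. Time passes only in rows, so rows that do not move let the fingers close. It prints the time, the measured TCP pose, the force, the opening and the grip force at its end. Input that does not fit is refused with a message, and nothing moves.
- robot.read_state(): the state, without advancing time (a new reading comes with each control period).
- robot.camera(name): name is "scene" or "top" or "wrist"; returns the picture (400x640x3 uint8, red, green, blue); there is no depth.
- robot.get_calibration(name): a dict with "fov_y" (degrees; the focal length in pixels is half the picture's height over the tangent of half this angle, whatever the lens; pixels are square), "cx", "cy" (the principal point, pixels), "R" (3x3) and "t" (3): a world point X has camera coordinates R X + t. Camera axes: x right, y down, z forward; pixel columns grow to the right and rows downward; lengths in m; the calibration is good to about 2 mm. A picture is of the moment at which its call begins: read the wrist's pose just before it. get_calibration takes no time and is no camera call; for the wrist camera it gives the pose at the moment of the call.
- robot.hand_in(): hands the job in; it is judged then, once.
The state is a dict: "clock": time; "joint_pos": joint angles; "qvel": joint speeds; "joint_efforts": joint torques, N m; "ee_pos": TCP position; "eef_rot": TCP orientation; "wrist_force": force on the tool from outside, world axes, zero at the start; "wrist_torque": the same for the moment, N m; "gripper_width": opening from 0.0 (shut) to 1.0 (fully open); "gripper_force": force on a finger pad.
Only numpy, scipy, OpenCV 4.12 (cv2) and the standard library are available. Lean on these libraries where they do the work, as an engineer would, in place of code of your own. Each camera call takes 0.05 s, during which the arm holds its last target. There are 200 camera calls.

### The job

Tip the blue parts bin forward by its red tab, take out the brass sleeve, and press it into the empty bore of the block heater until its shoulder sits fully home on the block. Then tip the bin fully shut again with the grey sleeve still in its pocket; do not shift or knock over any of the vials, bottles or the pipette.

Things in the scene. Friction and masses are not known exactly. Their poses are not given: they have to be found in the camera images.
- organiser: White case of the tilt bin, fixed on the table's left or right half: 120 mm deep (x), 200 mm wide (y), 134 mm tall, clear roof over its rear 65 mm (4 mm thick, top at 134 mm), open front facing its -x. Origin: centre of the underside; +y is its left as seen from the robot.
- bin (a joint): Tilt of the blue bin on its pivot, rad: 0 = shut, upright in its case; 0.61 = fully forward at its stop, top edge moved to the organiser's -x, back raised. It stays where it is left (0.22 N m friction plus up to 0.1 N m of weight). Sleeves in it lean back 0.61 rad under the roof when shut and stand upright when fully forward, foot then 8 mm behind the pivot line, 58 mm above the table.
- bin_hinge (a point): Middle of the bin's pivot line, which runs along the organiser's y at the bottom front of the case, 30 mm above the table (organiser frame -60, 0, 30 mm). Axes turn with the bin; when shut they are parallel to the organiser's.
- bin_tab (a point): Grip point in the red pull tab on the middle of the bin's front panel (184 mm wide, top edge 85 mm above the pivot). Tab: upright fin 12 mm thick (y), x -40 to -4 mm, z 51 to 85 mm in the bin frame (origin bin_hinge); this point is at -25, 0, 75 mm. Pinched across y from above it can be led along its arc about the pivot, tool kept pointing down, turning between the pads.
- pocket_left (a point): Foot of a seated sleeve in the bin's left (+y) pocket; bin frame 22, 36, 18 mm. The pocket is a 32 mm hole through a grey block 34 mm thick, its axis leaning back 0.61 rad in the bin frame (vertical when the bin is fully forward). The sleeve hangs loosely in it by its flange, shank inside, neck clear; lift it out along the axis.
- pocket_right (a point): The same for the right pocket; bin frame 22, -36, 18 mm. The two pockets are 72 mm apart; the bin's low side walls are 90 mm from the middle.
- brass_sleeve: Round flanged sleeve, 62 mm long: shank 28 mm diameter x 36 mm (foot chamfered 4 mm), flange 40 mm diameter x 6 mm, then a neck 26 mm diameter x 20 mm for gripping, dark spot on its flat top. Origin: centre of the shank's foot; z from foot to neck. Brass, 0.13 to 0.25 kg. Starts in one of the two bin pockets.
- brass_sleeve_shoulder (a point): Centre of the underside of the brass sleeve's flange (its shoulder), 36 mm above its foot.
- grey_sleeve: Round flanged sleeve, 62 mm long: shank 28 mm diameter x 36 mm (foot chamfered 4 mm), flange 40 mm diameter x 6 mm, then a neck 26 mm diameter x 20 mm for gripping, dark spot on its flat top. Origin: centre of the shank's foot; z from foot to neck. Same shape in grey aluminium, in the other pocket; it must be left there.
- heater: White block heater, fixed on the other half from the organiser: 200 mm deep (x), 230 mm wide (y), casing top at 75 mm, green display to its -x; origin at centre of the underside. Three aluminium blocks in a row along its y, 62 mm apart, at x = -20 mm, tops 85 mm above the table.
- bore_block: The aluminium block with the empty bore, 60 x 58 x 65 mm, fixed in the heater at the left, middle or right of the row. Origin: centre of its underside, 20 mm above the table; bore on its z axis, axes parallel to the heater's.
- bore_mouth (a point): Centre of the bore's mouth on the block's top face. Bore 29.5 mm wide, 2 mm chamfer. The sleeve drops in freely for 24 mm; then its foot meets a stiff grip ring and the shoulder stands 12 mm proud. A steady push of 8 to 11 N (more if fast) drives the ring down until the shoulder bottoms on the block; it stays there, no spring back.
- vial_green: Amber vial with green cap standing in a 40 mm deep pocket of one of the other two heater blocks, its top 117 mm above the table. Diameter 22 mm, 72 mm tall, origin at centre of the underside. Bystander: leave alone.
- vial_red: Amber vial with red cap in the remaining heater block, its top 117 mm above the table. Diameter 22 mm, 72 mm tall, origin at centre of the underside. Bystander: leave alone.
- vial_black: Amber vial with black cap standing on the table near the middle, at the back. Diameter 26 mm, 72 mm tall, origin at centre of the underside. Bystander: leave alone.
- vial_yellow: Amber vial with yellow cap on the table in front of the blue bottle, nearest the robot. Diameter 30 mm, 72 mm tall, origin at centre of the underside. Bystander: leave alone.
- reagent_bottle: Blue bottle with red cap between the organiser and the heater; 52 mm diameter, 100 mm tall, origin at centre of the underside. Bystander: leave alone.
- wash_bottle: White bottle with blue cap and bent spout at the far left; 60 mm diameter, 165 mm tall with its spout, which reaches 58 mm to its -x; origin at centre of the underside. Bystander: leave alone.
- pipette: White and blue pipette lying on the table beyond the right-hand piece of equipment, at the far right, pointing away; 225 mm long (its x), 24 mm thick, origin under the middle. Bystander: leave alone.

How it is judged:
On the way, in this order (a step that is already met when the one before it is completed fails the run):
1. the bin is tipped forward (value of joint bin above 0.5 rad), for 0.2 s.
2. the brass sleeve is lifted out of the bin (distance between brass_sleeve and pocket_left above 0.06 m and distance between brass_sleeve and pocket_right above 0.06 m), for 0.1 s.
3. the brass sleeve is pressed home in the bore, shoulder on the block (z of brass_sleeve_shoulder in the frame of bore_mouth below 0.0025 m and horizontal distance between brass_sleeve_shoulder and bore_mouth below 0.003 m and angle between brass_sleeve's own z axis and vertical below 0.06 rad), for 0.2 s.
At the end, for the whole second after the job is handed in: The brass sleeve is upright (within 0.06 rad) in the bore, its shoulder within 2.5 mm of the block's top face and 3 mm of the bore's axis, at rest; the bin is shut (below 0.1 rad); the grey sleeve is in one of the bin's pockets (its foot within 10 mm of its seat) (all of step 3 and value of joint bin below 0.1 rad and (distance between grey_sleeve and pocket_left below 0.01 m or distance between grey_sleeve and pocket_right below 0.01 m) and linear speed of brass_sleeve below 0.02 m/s); the robot touches nothing.
It fails at once if a vial, bottle or the pipette is shifted by more than 30 mm (distance of any of vial_green, vial_red, vial_black, vial_yellow, reagent_bottle, wash_bottle, pipette from where it was at the start of the episode above 0.03 m).
It fails at once if a vial or bottle is tipped over (angle between any of vial_green, vial_red, vial_black, vial_yellow, reagent_bottle, wash_bottle's own z axis and vertical above 0.5 rad).
It also fails if it takes over 72 s, if anything falls off the work surface, if the arm or the gripper's body presses on something with over 40 N, if the wrist force passes 120 N, or if a joint passes its speed limit or range.

## Working session

There is one attempt and no reset: what is moved stays moved. The work goes in short steps, Python scripts to look and compute and a shell command to move; the robot and the scene stay as the last step left them, time stands still between calls to the robot, and variables do not carry over. Pictures are saved under pics/ and viewed, at most 10 in all, crops included, and the job is handed in when it is done.

```bash
ls; mkdir -p pics; python3 - <<'E'
from bench import robot
import cv2
for n in("scene","top"):
    im=robot.camera(n); cv2.imwrite(f"pics/{n}0.png",im[:,:,::-1]); c=robot.get_calibration(n); print(n,c)
s=robot.read_state(); print(s["ee_pos"],s["eef_rot"],s["clock"],s["wrist_force"])
E
```

```text
bench.py
pics
shift.py
scene {'fov_y': 44.88168621523452, 'cx': 326.8511621086273, 'cy': 198.70373193669695, 'R': array([[ 0.52290586,  0.85237124, -0.00572109],
       [ 0.53039265, -0.33062055, -0.78062391],
       [-0.66727288,  0.40515839, -0.62497487]]), 't': array([-0.29081718, -0.23055982,  1.82559311])}
top {'fov_y': 53.782559414376664, 'cx': 321.48652763745156, 'cy': 194.98243942235865, 'R': array([[ 0.0250378 , -0.9995064 ,  0.01897528],
       [-0.99248484, -0.02712722, -0.11932287],
       [ 0.11977872, -0.0158451 , -0.99267416]]), 't': array([-0.00231239,  0.53158267,  1.50330303])}
[ 0.13371531 -0.55847625  0.20771713] [-1.06301276e-03  9.93115122e-01  1.17137618e-01  4.89011497e-05] 0.1 [-0.70377036 -0.22600994  0.11798118]
```

View pics/scene0.png

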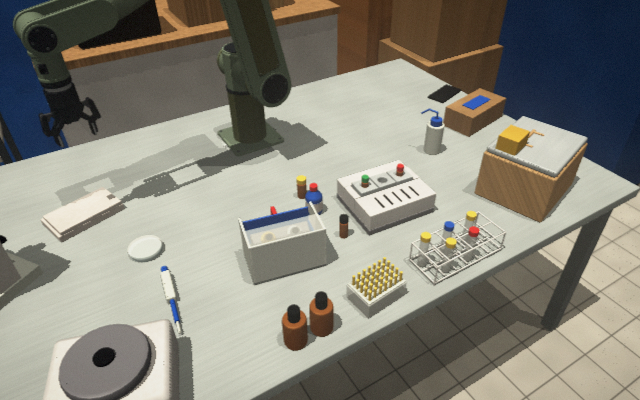

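View pics/top0.png

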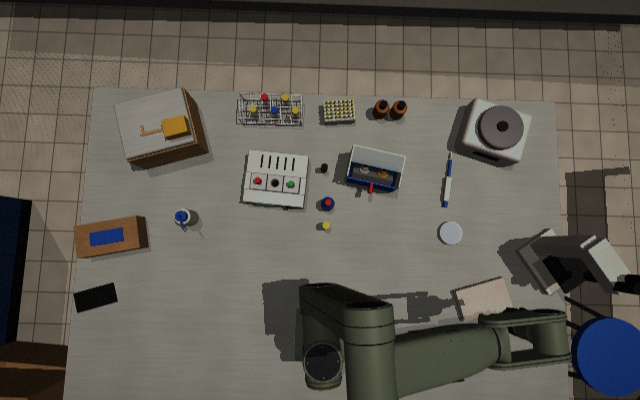

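The scene view shows the organiser at (285,240), the heater at (385,195) and the bottles at (313,195). The top view shows the red tab at (371,188), the sleeves at about (362,172) and (383,174), and the heater blocks at (257,181) red, (275,183) empty and (291,184) green.

```bash
cat > h.py <<'E'
import numpy as np, cv2
from bench import robot
from scipy.spatial.transform import Rotation as Ro
def calib(n):
    c=robot.get_calibration(n); f=200/np.tan(np.radians(c["fov_y"])/2)
    return f,c["cx"],c["cy"],np.array(c["R"]),np.array(c["t"])
def ray(C,uv):
    f,cx,cy,R,t=C; d=R.T@np.array([(uv[0]-cx)/f,(uv[1]-cy)/f,1]); return -R.T@t,d/np.linalg.norm(d)
def plane(C,uv,z):
    o,d=ray(C,uv); return o+d*(z-o[2])/d[2]
def tri(rs):
    A=np.zeros((3,3));b=np.zeros(3)
    for o,d in rs:
        P=np.eye(3)-np.outer(d,d);A+=P;b+=P@o
    X=np.linalg.solve(A,b); return X,[np.linalg.norm(np.cross(X-o,d)) for o,d in rs]
def proj(C,X):
    f,cx,cy,R,t=C; p=R@np.asarray(X)+t; return f*p[0]/p[2]+cx,f*p[1]/p[2]+cy
def rot(s=None):
    s=s or robot.read_state(); q=s["eef_rot"]; return Ro.from_quat([q[1],q[2],q[3],q[0]]).as_matrix()
def shot(n,name):
    C=calib(n); im=robot.camera(n)[:,:,::-1].copy(); cv2.imwrite(f"pics/{name}.png",im); return C,im
def blobs(im,lo,hi,amin=8):
    m=cv2.inRange(cv2.cvtColor(im,cv2.COLOR_BGR2HSV),lo,hi)
    n,l,s,c=cv2.connectedComponentsWithStats(m); return [(tuple(c[i].round(1)),s[i][4]) for i in range(1,n) if s[i][4]>=amin]
E
python3 - <<'E'
from h import *
T=calib("top");im=cv2.imread("pics/top0.png")
c=im[135:240,235:415]; cv2.imwrite("pics/crop1.png",cv2.resize(c,None,fx=4.4,fy=4.4,interpolation=cv2.INTER_CUBIC))
S=calib("scene")
for n,t,s,z in [("tab",(371,188),(274,212),.105),("bore",(275,183),(382,180),.085),("red",(257,181),(400,168),.117),("green",(291,184),(365,180),.117),("yellow",(326,226),(301,180),.072),("blueb",(328,204),(313,187),.1),("black",(324,168),(344,219),.072),("wash",(182,216),(436,121),.15)]:
    print(n,plane(T,t,z).round(3),tri([ray(T,t),ray(S,s)])[0].round(3))
E
```

```text
tab [ 0.554 -0.171  0.105] [ 0.554 -0.169  0.106]
bore [0.566 0.188 0.085] [0.567 0.19  0.082]
red [0.567 0.251 0.117] [0.569 0.254 0.104]
green [0.559 0.126 0.117] [0.562 0.128 0.103]
yellow [ 0.41  -0.008  0.072] [ 0.411 -0.007  0.061]
blueb [ 0.49  -0.012  0.1  ] [ 0.492 -0.011  0.088]
black [0.631 0.005 0.072] [0.634 0.007 0.059]
wash [0.429 0.506 0.15 ] [0.431 0.517 0.122]
```

View pics/crop1.png

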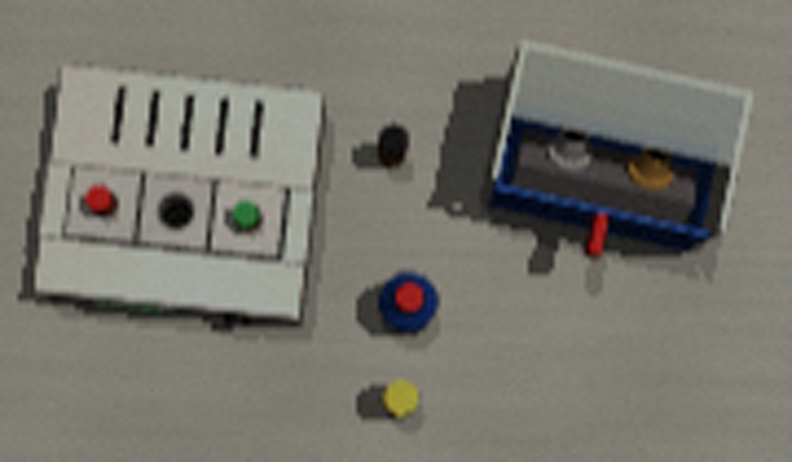

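The zoomed crop shows the brass sleeve at the right pocket (650,168 in the crop) and grey at the left (570,150). The bore is the middle block (176,210), with red left and green right of it. The roof's back edge slopes by about 0.2 rad. Next I move over the bin for wrist views.

```bash
python3 shift.py '[[[0.032, -0.02, -0.01, 0.1, 1], [0.064, -0.04, -0.02, 0.2, 1], [0.096, -0.06, -0.03, 0.3, 1], [0.128, -0.08, -0.04, 0.4, 1], [0.16, -0.1, -0.05, 0.42, 1], [0.192, -0.12, -0.06, 0.42, 1], [0.224, -0.14, -0.07, 0.42, 1], [0.256, -0.16, -0.08, 0.42, 1], [0.288, -0.18, -0.09, 0.42, 1], [0.32, -0.2, -0.1, 0.42, 1]]]'
python3 - <<'E'
from h import *
s=robot.read_state();R=rot(s);print(R.round(3)); 
print(R.T@(np.array([.5,-.17,.30])-s["ee_pos"]))
C,im=shot("wrist","w1"); print("cam",-C[3].T@C[4]-s["ee_pos"],C[3][2])
E
```

```text
clock: 0.93
ee_pos: [0.3992, -0.2885, 0.3089]
eef_rot: [-0.0, 0.996, -0.093, -0.0]
wrist_force: [1.2, -0.3, 0.4]
gripper_width: 1.0
gripper_force: 0.0
[[ 0.983 -0.184 -0.   ]
 [-0.184 -0.983  0.   ]
 [-0.    -0.    -1.   ]]
[ 0.07726515 -0.13501053  0.00888485]
cam [ 0.07545114 -0.01455634  0.16539979] [-0.29647569  0.05532729 -0.95343644]
```

```bash
python3 shift.py '[[[0.03, -0.03, 0, 0, 1], [0.06, -0.05, 0, 0, 1], [0.09, -0.07, 0, 0, 1], [0.11, -0.08, 0, 0, 1], [0.11, -0.08, 0, 0, 1]]]'
python3 - <<'E'
from h import *
C,im=shot("wrist","w2");print(C[0])
print(blobs(im,(0,150,80),(6,255,255)),blobs(im,(174,150,80),(180,255,255)))
E
```

```text
clock: 1.4
ee_pos: [0.5242, -0.2298, 0.3074]
eef_rot: [-0.001, 0.996, -0.09, 0.0]
wrist_force: [-0.4, -1.0, 0.5]
gripper_width: 1.001
gripper_force: 0.0
348.1297844097199
[((np.float64(259.3), np.float64(148.3)), np.int32(403)), ((np.float64(139.1), np.float64(218.1)), np.int32(328))] [((np.float64(256.5), np.float64(133.0)), np.int32(10)), ((np.float64(147.1), np.float64(216.0)), np.int32(10))]
```

View pics/w2.png

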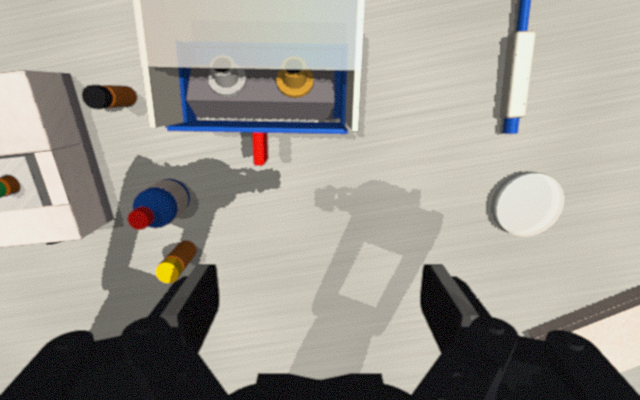

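The second wrist view shows the red tab at (260,148) and the front panel edge from (167,129) to (347,133). The grey neck is at (225,70), brass at (295,68), and the open fingers are at the bottom.

```bash
python3 - <<'E'
from h import *
a=cv2.imread("pics/w1.png");b=cv2.imread("pics/w2.png")
print(blobs(a,(0,150,80),(6,255,255)))
r=[x for x in blobs(a,(0,150,80),(6,255,255))]
A=a[0:120,100:240] if not r else None
def z(im,x,y):
    x=int(max(0,x-45));y=int(max(0,y-45)); print(x,y); return cv2.resize(im[y:y+90,x:x+90],(400,400) if im[y:y+90,x:x+90].shape==(90,90,3) else (400,400),interpolation=cv2.INTER_CUBIC)
p=sorted(r,key=lambda v:v[0][0])[-1][0] if r else (170,45)
cv2.imwrite("pics/c2.png",np.hstack([z(a,*p),z(b,259,148)]))
E
```

```text
[((np.float64(170.7), np.float64(31.6)), np.int32(749)), ((np.float64(47.9), np.float64(120.2)), np.int32(524))]
125 0
214 103
```

View pics/c2.png

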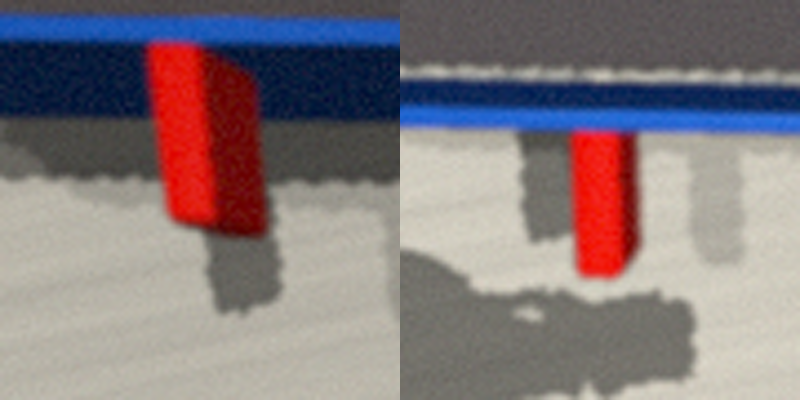

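```bash
python3 - <<'E'
from h import *
C=calib("wrist");s=robot.read_state();R2=rot(s)
R1=np.array([[.983,-.184,0],[-.184,-.983,0],[0,0,-1]])
W=R1@R2.T  # world rotation from pose2 to pose1
Rc1=C[3]@W.T; cam1=np.array([.07545,-.01456,.1654])+[.3992,-.2885,.3089]
C1=(C[0],C[1],C[2],Rc1,-Rc1@cam1)
print(s["ee_pos"],Rc1[2])
f,e=tri([ray(C1,(168.2,50)),ray(C,(259,165.1))]);print("front",f,e)
b,e=tri([ray(C1,(164.4,9.9)),ray(C,(258.1,132.5))]);print("back",b,e)
p=plane(C,(167,129),.115);q=plane(C,(347,133),.115);print(p,q,np.linalg.norm(p-q),(p+q)/2, "yaw",np.arctan2(-(p-q)[0],(p-q)[1]))
F=plane(C,(259,165.1),.115);B=plane(C,(258.1,132.5),.115);print(F,B,np.linalg.norm(F-B))
print(np.arctan2(*(R2[:2,0][::-1])))
E
```

```text
[ 0.52232313 -0.23078152  0.30748541] [-0.29616041  0.05484864 -0.95356897]
front [ 0.53644141 -0.17057804  0.11987871] [np.float64(8.856566266094484e-05), np.float64(8.85656626609215e-05)]
back [ 0.56908957 -0.17776255  0.12064041] [np.float64(0.0001289428694412303), np.float64(0.00012894286944136255)]
[ 0.5886778  -0.08667103  0.115     ] [ 0.55173112 -0.26525654  0.115     ] 0.18236732912160153 [ 0.57020446 -0.17596378  0.115     ] yaw -0.20400702184043693
[ 0.5356307  -0.16962952  0.115     ] [ 0.56856982 -0.17656047  0.115     ] 0.03366041545889165
-0.18204446596804477
```

```bash
python3 shift.py '[[[0.007, -0.03, 0.02, 0.022, 1], [0.0143, -0.0624, 0.04, 0.022, 1], [0.0143, -0.0624, 0.08, 0.022, 1], [0.0143, -0.0624, 0.12, 0.022, 1], [0.0143, -0.0624, 0.16, 0.022, 1], [0.0143, -0.0624, 0.19, 0.022, 1], [0.0143, -0.0624, 0.21, 0.022, 1], [0.0143, -0.0624, 0.22, 0.022, 1], [0.0143, -0.0624, 0.22, 0.022, 1], [0.0143, -0.0624, 0.22, 0.022, 1]]]'
python3 - <<'E'
from h import *
C,im=shot("wrist","w3");s=robot.read_state();R=rot(s)
print(s["ee_pos"],np.arctan2(R[1,0],R[0,0]),R.T@(np.array([.5476,-.172,.087])-s["ee_pos"]))
E
```

```text
clock: 2.28
ee_pos: [0.5466, -0.1739, 0.0893]
eef_rot: [0.0, 0.995, -0.104, 0.0]
wrist_force: [0.5, -0.4, 0.3]
gripper_width: 1.0
gripper_force: 0.0
[ 0.54775567 -0.17423862  0.09048573] -0.2078174892124387 [-0.00062359 -0.00216112  0.00348234]
```

View pics/w3.png

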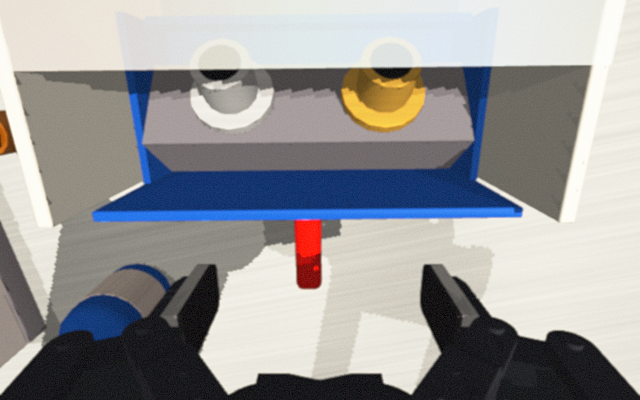

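The tab is at (309,260) between the fingers (215 to 425), a few millimetres left of centre. I trim that and close.

```bash
python3 shift.py '[[[0, -0.0025, 0.003, 0, 1], [0, -0.0025, 0.003, 0, 0], [0, -0.0025, 0.003, 0, 0], [0, -0.0025, 0.003, 0, 0], [0, -0.0025, 0.003, 0, 0], [0, -0.0025, 0.003, 0, 0], [0, -0.0025, 0.003, 0, 0], [0, -0.0025, 0.003, 0, 0]]]'
```

```text
clock: 3.0
ee_pos: [0.5478, -0.169, 0.0862]
eef_rot: [-0.002, 0.995, -0.103, 0.0]
wrist_force: [0.7, 4.9, 3.1]
gripper_width: 0.114
gripper_force: 59.2
```

```bash
python3 shift.py '[[[-0.0056, 0, 0.002, 0, 0], [-0.0111, 0, 0.0049, 0, 0], [-0.0163, 0, 0.008, 0, 0], [-0.0212, 0, 0.0114, 0, 0], [-0.0259, 0, 0.0152, 0, 0], [-0.0304, 0, 0.0193, 0, 0], [-0.0347, 0, 0.0242, 0, 0], [-0.0387, 0, 0.0292, 0, 0], [-0.0405, 0, 0.032, 0, 0], [-0.0405, 0, 0.032, 0, 0]]]'
```

```text
clock: 3.83
ee_pos: [0.5059, -0.1606, 0.056]
eef_rot: [-0.001, 0.995, -0.103, -0.002]
wrist_force: [-10.4, 7.8, 19.7]
gripper_width: 0.112
gripper_force: 66.5
```

```bash
python3 shift.py '[[[0, 0, 0, 0, 0.5], [0, 0, 0, 0, 0.6], [0, 0, 0, 0, 0.6], [-0.005, 0, -0.03, 0, 0.6], [-0.01, 0, -0.07, 0, 0.6], [-0.02, 0, -0.11, 0, 0.6], [-0.02, 0, -0.15, 0, 0.6], [-0.02, 0, -0.17, 0, 0.6], [-0.02, 0, -0.17, 0, 0.6]]]'
python3 - <<'E'
from h import *
C,im=shot("wrist","w4");s=robot.read_state();R=rot(s);print(s["ee_pos"],np.arctan2(R[1,0],R[0,0]))
np.savez("w4.npz",*C)
E
```

```text
clock: 4.58
ee_pos: [0.492, -0.1604, 0.2306]
eef_rot: [0.002, 0.995, -0.103, 0.006]
wrist_force: [-0.1, -0.2, 0.2]
gripper_width: 0.601
gripper_force: 0.0
[ 0.49031599 -0.15958539  0.22717928] -0.20743255433247096
```

View pics/w4.png

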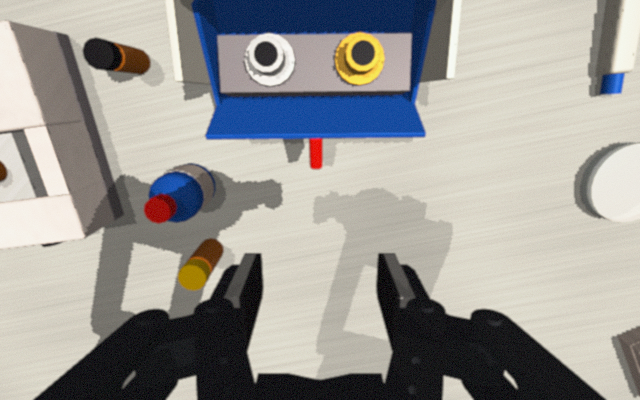

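The bin is fully forward and both sleeves stand upright. The brass top spot is at (362,51) and the grey one at (266,54). I move closer for a second view of the spots.

```bash
cat >> h.py <<'E'
def spots(im,x0,x1,y0,y1,thr=45,amin=60):
    g=im.max(axis=2).copy(); m=np.zeros_like(g); m[y0:y1,x0:x1]=(g[y0:y1,x0:x1]<thr)*255
    n,l,s,c=cv2.connectedComponentsWithStats(m); return [(tuple(c[i].round(1)),int(s[i][4]),tuple(s[i][:4])) for i in range(1,n) if s[i][4]>=amin]
E
python3 shift.py '[[[0.03, 0.02, 0, 0, 0.6], [0.05, 0.04, 0, 0, 0.6], [0.05, 0.04, 0, 0, 0.6], [0.05, 0.04, 0, 0, 0.6]]]'
python3 - <<'E'
from h import *
d=np.load("w4.npz");C4=tuple(d[k] for k in d.files);i4=cv2.imread("pics/w4.png")
C,im=shot("wrist","w5");s=robot.read_state();R=rot(s);print(s["ee_pos"],np.arctan2(R[1,0],R[0,0]))
a=spots(i4,240,400,30,80);b=spots(im,150,450,30,180);print(a,b)
for p in sorted(a)[-2:]:
  for q in b:
    X,e=tri([ray(C4,p[0]),ray(C,q[0])]);print(p[0],q[0],X.round(4),np.round(e,4),plane(C,q[0],.12))
E
```

```text
clock: 4.97
ee_pos: [0.528, -0.2081, 0.2209]
eef_rot: [-0.001, 0.995, -0.104, -0.002]
wrist_force: [0.4, 0.3, -0.8]
gripper_width: 0.597
gripper_force: 0.0
[ 0.52767733 -0.20727207  0.22120054] -0.2079965260051413
[] [((np.float64(212.7), np.float64(114.3)), 147, (np.int32(204), np.int32(105), np.int32(21), np.int32(20)))]
```

```bash
python3 - <<'E'
from h import *
d=np.load("w4.npz");C4=tuple(d[k] for k in d.files);i4=cv2.imread("pics/w4.png")
C=calib("wrist");im=cv2.imread("pics/w5.png")
a=spots(i4,240,400,35,72,75);b=spots(im,150,450,80,150,75);print(a,b)
for p,q in zip(sorted(a),sorted(b)):
    X,e=tri([ray(C4,p[0]),ray(C,q[0])]);print(p[0],q[0],X.round(4),np.round(e,4),plane(C,q[0],.12),plane(C4,p[0],.12))
s=robot.read_state();print(s["ee_pos"])
E
```

```text
[((np.float64(362.5), np.float64(52.3)), 362, (np.int32(353), np.int32(41), np.int32(20), np.int32(23))), ((np.float64(265.2), np.float64(53.4)), 383, (np.int32(255), np.int32(42), np.int32(21), np.int32(23)))] [((np.float64(310.3), np.float64(113.3)), 340, (np.int32(300), np.int32(103), np.int32(21), np.int32(22))), ((np.float64(214.1), np.float64(114.6)), 366, (np.int32(204), np.int32(104), np.int32(21), np.int32(22)))]
(np.float64(265.2), np.float64(53.4)) (np.float64(214.1), np.float64(114.6)) [ 0.6016 -0.1441  0.1228] [0.0001 0.0001] [ 0.60167877 -0.14318794  0.12      ] [ 0.60195518 -0.14379913  0.12      ]
(np.float64(362.5), np.float64(52.3)) (np.float64(310.3), np.float64(113.3)) [ 0.5879 -0.2137  0.1225] [0.0001 0.0001] [ 0.58780992 -0.21348828  0.12      ] [ 0.58796193 -0.2140987   0.12      ]
[ 0.52767733 -0.20727207  0.22120054]
```

```bash
python3 shift.py '[[[0.03, -0.003, 0.01, 0, 0.6], [0.0602, -0.0061, 0.04, 0, 0.6], [0.0602, -0.0061, 0.07, 0, 0.6], [0.0602, -0.0061, 0.08, 0, 0.6], [0.0602, -0.0061, 0.08, 0, 0.6], [0.0602, -0.0061, 0.08, 0, 0.6]]]'
python3 - <<'E'
from h import *
C,im=shot("wrist","w6");s=robot.read_state();R=rot(s);print(s["ee_pos"],np.arctan2(R[1,0],R[0,0]))
for z in(.1,.14):print(proj(C,s["ee_pos"]+R@[0,0,-.019]),proj(C,[.5879,-.2137,.121]))
E
```

```text
clock: 5.52
ee_pos: [0.5877, -0.2132, 0.1431]
eef_rot: [-0.001, 0.995, -0.103, -0.001]
wrist_force: [0.5, -0.4, 1.1]
gripper_width: 0.599
gripper_force: 0.0
[ 0.58889917 -0.21396957  0.14496237] -0.20705398125753113
(np.float64(319.3680428668653), np.float64(262.0703822387439)) (np.float64(319.27530260482615), np.float64(228.6321828911689))
(np.float64(319.3680428668653), np.float64(262.0703822387439)) (np.float64(319.27530260482615), np.float64(228.6321828911689))
```

View pics/w6.png

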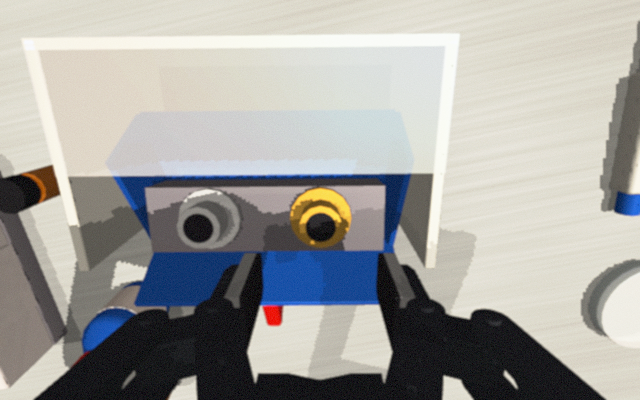

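The brass spot is at (320,228), on the fingers' midline and where predicted. I descend and grip.

```bash
python3 shift.py '[[[0, 0, 0.02, 0, 0.6], [0, 0, 0.035, 0, 0.6], [0, 0, 0.042, 0, 0.6], [0, 0, 0.042, 0, 0.6], [0, 0, 0.042, 0, 0], [0, 0, 0.042, 0, 0], [0, 0, 0.042, 0, 0], [0, 0, 0.042, 0, 0], [0, 0, 0.042, 0, 0], [0, 0, 0.042, 0, 0]]]'
```

```text
clock: 6.4
ee_pos: [0.5893, -0.2142, 0.1022]
eef_rot: [0.0, 0.995, -0.103, 0.0]
wrist_force: [-0.4, -0.5, 0.3]
gripper_width: 0.002
gripper_force: 0.0
```

```bash
python3 - <<'E'
from h import *
C,im=shot("wrist","w7");a,b=shot("scene","s7")
cv2.imwrite("pics/c7.png",np.vstack([im[100:400,60:560],cv2.resize(b[170:290,210:410],(500,300),interpolation=cv2.INTER_CUBIC)]))
E
```

```text
(no output)
```

View pics/c7.png

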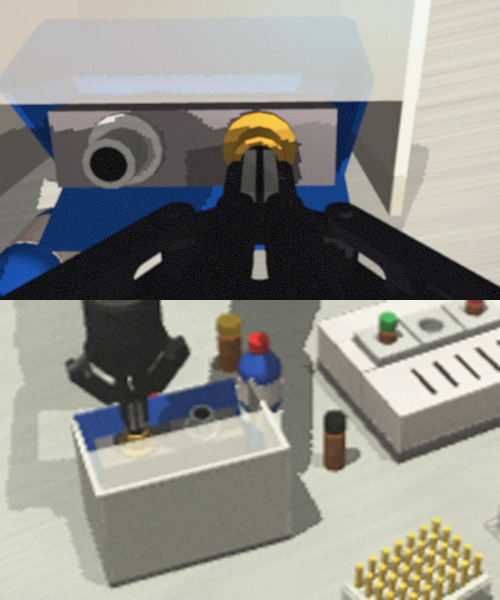

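The wrist view shows the shut fingertips at about (320,250), on or in front of the brass neck, which still stands in its pocket. The grip closed on air, so I check where the tips project.

```bash
python3 - <<'E'
from h import *
C=calib("wrist");s=robot.read_state();R=rot(s);p=s["ee_pos"];print(p)
print("tcp",proj(C,p),"grasp",proj(C,p+[0,0,.019]))
for z in(.10,.11,.121):print(z,proj(C,[.5879,-.2137,z]))
im=cv2.imread("pics/w7.png"); c=im[190:310,250:390]; cv2.imwrite("pics/c8.png",cv2.resize(c,None,fx=5,fy=5,interpolation=cv2.INTER_CUBIC))
E
```

```text
[ 0.58906989 -0.21417195  0.10186614]
tcp (np.float64(318.4199958031568), np.float64(245.40106511639505)) grasp (np.float64(318.347445701931), np.float64(262.6412313565801))
0.1 (np.float64(318.0074601101429), np.float64(246.05596512823365))
0.11 (np.float64(317.94896559080263), np.float64(254.6043000817038))
0.121 (np.float64(317.87671747622534), np.float64(265.16257272208077))
```

View pics/c8.png

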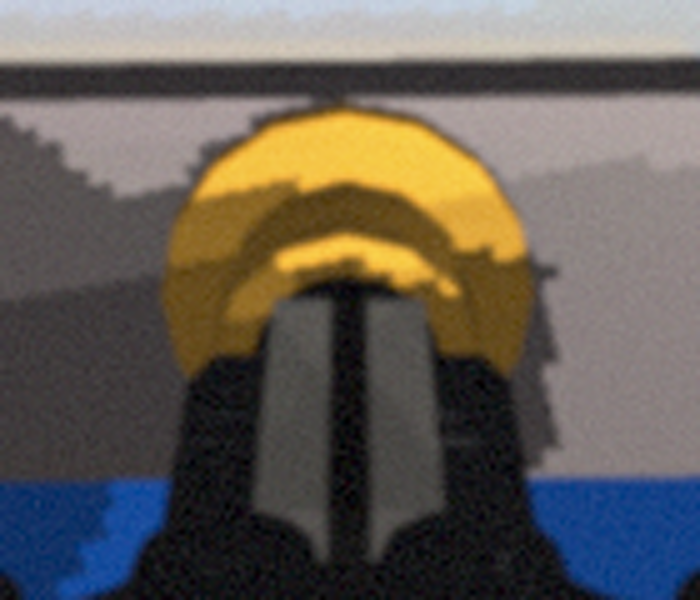

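The crop shows the shut fingertips in front of or over the brass top, whose rim shows at row 238. That was my tenth picture, so from here I work from numbers. I lift and re-measure the spots and flanges.

```bash
python3 - <<'E'
from h import *
C=calib("wrist")
u=np.array([.979,-.2026,0])
for z,r in((.10,.02),(.09,.02),(.121,.013),(.112,.013)):print(z,r,proj(C,np.array([.5879,-.2137,z])+r*u))
for z in(.1,.09):
  print(proj(C,np.array([.5879,-.2137,z])+.02*np.array([.2026,.979,0])),proj(C,np.array([.5879,-.2137,z])-.02*np.array([.2026,.979,0])))
E
python3 shift.py '[[[0, 0, -0.03, 0, 0], [0, 0, -0.06, 0, 0], [-0.02, 0, -0.08, 0, 0], [-0.05, 0, -0.09, 0, 0], [-0.08, 0, -0.09, 0, 0], [-0.08, 0, -0.09, 0, 0.6], [-0.08, 0, -0.09, 0, 0.6], [-0.08, 0, -0.09, 0, 0.6]]]'
python3 - <<'E'
from h import *
C,im=shot("wrist","w9");s=robot.read_state();R=rot(s);print(s["ee_pos"],s["gripper_width"])
np.savez("w9.npz",*C)
print([proj(C,X) for X in([.6016,-.1441,.122],[.5879,-.2137,.122])])
print(spots(im,150,450,5,180,75))
print("brass",[ (k,v) for k,v in blobs(im,(15,130,90),(32,255,255),100)])
E
```

```text
0.1 0.02 (np.float64(317.84031610091733), np.float64(210.11182052472185))
0.09 0.02 (np.float64(317.9032613451961), np.float64(203.99885551554914))
0.121 0.013 (np.float64(317.7526234234114), np.float64(239.6373893625714))
0.112 0.013 (np.float64(317.8201380607364), np.float64(232.0054049845009))
(np.float64(279.9820893863121), np.float64(246.17487270196008)) (np.float64(356.0359395593624), np.float64(245.93704783333982))
(np.float64(281.9176140235362), np.float64(238.46752324591546)) (np.float64(354.2055178468393), np.float64(238.2408762792735))
clock: 7.17
ee_pos: [0.5113, -0.1979, 0.192]
eef_rot: [0.0, 0.995, -0.103, 0.001]
wrist_force: [-0.2, -0.8, 0.7]
gripper_width: 0.416
gripper_force: 0.0
[ 0.51168922 -0.19809618  0.19204426] 0.5047965865798094
[(np.float64(207.9124872372868), np.float64(89.7405383280227)), (np.float64(317.91873047305614), np.float64(88.23263195069536))]
[((np.float64(208.7), np.float64(89.2)), 501, (np.int32(197), np.int32(77), np.int32(25), np.int32(26))), ((np.float64(318.7), np.float64(88.0)), 474, (np.int32(307), np.int32(76), np.int32(24), np.int32(25)))]
brass [((np.float64(318.6), np.float64(92.1)), np.int32(1935)), ((np.float64(148.6), np.float64(310.5)), np.int32(640))]
```

The sleeve stands unmoved and its top is at 0.121 as predicted. So the question is where the real fingertips are. I shut the fingers in free air and measure the tip row.

```bash
python3 shift.py '[[[0, 0, 0, 0, 0], [0, 0, 0, 0, 0], [0, 0, 0, 0, 0], [0, 0, 0, 0, 0], [0, 0, 0, 0, 0], [0, 0, 0, 0, 0]]]' | grep -E "width|pos"
python3 - <<'E'
from h import *
C,im=shot("wrist","w10");s=robot.read_state();R=rot(s)
a=im.astype(int);b=cv2.imread("pics/w7.png").astype(int)
for u in(308,312,316,326,330): print(u,a[225:275:2,u].max(axis=1).tolist()); print("   7",b[225:275:2,u].max(axis=1).tolist())
for d in(0,.005,.011):print([tuple(np.round(proj(C,s["ee_pos"]+R@[d,0,-z]),1)) for z in(0,.01,.019)])
E
```

```text
ee_pos: [0.5108, -0.1977, 0.1917]
gripper_width: -0.001
308 [227, 229, 226, 227, 231, 227, 227, 226, 225, 229, 228, 229, 185, 93, 94, 89, 86, 88, 83, 88, 83, 85, 83, 81, 79]
   7 [227, 146, 101, 82, 89, 91, 91, 172, 246, 224, 133, 127, 69, 85, 90, 86, 80, 78, 79, 81, 76, 77, 78, 79, 75]
312 [225, 229, 227, 228, 228, 228, 225, 226, 226, 230, 226, 227, 187, 93, 94, 92, 93, 88, 85, 87, 89, 84, 83, 83, 82]
   7 [246, 212, 91, 87, 90, 92, 116, 237, 247, 166, 96, 33, 47, 85, 90, 91, 86, 90, 84, 75, 71, 79, 75, 74, 73]
316 [220, 225, 227, 229, 225, 227, 229, 225, 230, 227, 227, 229, 175, 60, 54, 53, 55, 54, 49, 41, 46, 43, 43, 34, 34]
   7 [241, 129, 87, 93, 88, 88, 184, 249, 238, 117, 64, 19, 27, 53, 51, 50, 48, 42, 39, 44, 38, 40, 40, 36, 31]
326 [225, 227, 227, 228, 225, 226, 223, 225, 226, 224, 226, 228, 185, 88, 91, 90, 90, 88, 96, 89, 89, 87, 79, 80, 79]
   7 [247, 213, 98, 98, 98, 98, 118, 238, 247, 238, 109, 30, 46, 92, 89, 85, 81, 83, 83, 85, 83, 79, 73, 71, 72]
330 [224, 227, 225, 224, 223, 227, 224, 226, 226, 226, 227, 226, 185, 87, 92, 90, 86, 93, 88, 94, 86, 92, 98, 90, 83]
   7 [246, 244, 146, 98, 103, 101, 101, 188, 249, 245, 230, 138, 66, 82, 82, 87, 87, 86, 80, 85, 83, 84, 85, 81, 76]
[(np.float64(318.4), np.float64(245.5)), (np.float64(318.4), np.float64(254.2)), (np.float64(318.3), np.float64(262.8))]
[(np.float64(318.4), np.float64(236.7)), (np.float64(318.4), np.float64(244.9)), (np.float64(318.3), np.float64(253.1))]
[(np.float64(318.4), np.float64(225.8)), (np.float64(318.4), np.float64(233.5)), (np.float64(318.3), np.float64(241.2))]
```

The shut tips image at row 249 both in the air and over the sleeve. So the pads were above the neck, about 20 mm short. I go back and descend deeper until the flange is felt.

```bash
python3 shift.py '[[[0.03, 0, 0, 0, 0.5], [0.06, 0, 0, 0, 0.5], [0.079, 0, 0.01, 0, 0.5], [0.079, 0, 0.04, 0, 0.5], [0.079, 0, 0.07, 0, 0.5], [0.079, 0, 0.09, 0, 0.5], [0.079, 0, 0.098, 0, 0.5], [0.079, 0, 0.102, 0, 0.5], [0.079, 0, 0.102, 0, 0.5], [0.079, 0, 0.102, 0, 0.5]]]'
python3 shift.py '[[[0, 0, 0.003, 0, 0.5], [0, 0, 0.006, 0, 0.5], [0, 0, 0.006, 0, 0.5]]]'
```

```text
clock: 8.6
ee_pos: [0.5892, -0.2146, 0.0914]
eef_rot: [0.001, 0.995, -0.103, 0.001]
wrist_force: [0.2, -0.2, -0.2]
gripper_width: 0.503
gripper_force: 0.0
clock: 8.85
ee_pos: [0.5883, -0.2141, 0.0843]
eef_rot: [0.0, 0.995, -0.103, 0.0]
wrist_force: [-0.6, -0.2, 0.4]
gripper_width: 0.502
gripper_force: 0.0
```

```bash
python3 shift.py '[[[0, 0, 0.003, 0, 0.5], [0, 0, 0.006, 0, 0.5], [0, 0, 0.006, 0, 0.5]]]'
```

```text
clock: 9.1
ee_pos: [0.5875, -0.2137, 0.077]
eef_rot: [-0.0, 0.995, -0.103, -0.001]
wrist_force: [-0.2, 0.1, 0.3]
gripper_width: 0.499
gripper_force: 0.0
```

```bash
python3 shift.py '[[[0, 0, 0, 0, 0], [0, 0, 0, 0, 0], [0, 0, 0, 0, 0], [0, 0, 0, 0, 0], [0, 0, 0, 0, 0]]]'
```

```text
clock: 9.52
ee_pos: [0.5881, -0.2139, 0.0778]
eef_rot: [-0.0, 0.995, -0.103, 0.0]
wrist_force: [0.4, 0.4, -0.2]
gripper_width: 0.282
gripper_force: 59.0
```

Gripped at width 0.28. I lift straight up.

```bash
python3 shift.py '[[[0, 0, -0.01, 0, 0], [0, 0, -0.025, 0, 0], [0, 0, -0.045, 0, 0], [0, 0, -0.07, 0, 0], [0, 0, -0.1, 0, 0], [0, 0, -0.13, 0, 0], [0, 0, -0.13, 0, 0]]]'
python3 - <<'E'
from h import *
C,im=shot("wrist","w11");s=robot.read_state();R=rot(s);print(s["ee_pos"],s["joint_pos"],s["wrist_force"])
print(blobs(im,(15,130,90),(32,255,255),100)); print(spots(im,180,460,20,200,75))
p=s["ee_pos"]
print([proj(C,p+[0,0,z]) for z in(.045,-.016)])
E
```

```text
clock: 10.1
ee_pos: [0.5921, -0.2161, 0.2165]
eef_rot: [0.003, 0.995, -0.103, 0.007]
wrist_force: [2.3, -0.1, -1.1]
gripper_width: 0.277
gripper_force: 59.1
[ 0.59085958 -0.21544202  0.21329945] [-4.87106246e-01  3.09132546e-01  1.40468717e+00 -6.02274791e-05
  1.41752920e+00  1.29089135e+00] [ 0.26000773  0.06522456 -2.07128063]
[((np.float64(319.3), np.float64(258.6)), np.int32(3072)), ((np.float64(172.0), np.float64(369.4)), np.int32(157))]
[((np.float64(273.9), np.float64(169.1)), 398, (np.int32(188), np.int32(167), np.int32(176), np.int32(5))), ((np.float64(225.8), np.float64(195.6)), 153, (np.int32(216), np.int32(190), np.int32(22), np.int32(10)))]
[(np.float64(317.7407766550681), np.float64(290.92480692626987)), (np.float64(317.7028500703098), np.float64(233.82447870181528))]
```

```bash
python3 shift.py '[[[-0.01, -0.03, 0, -0.12, 0], [-0.02, -0.06, 0, -0.24, 0], [-0.03, -0.09, 0, -0.36, 0], [-0.04, -0.12, 0, -0.48, 0], [-0.05, -0.155, 0, -0.6, 0], [-0.06, -0.19, 0, -0.72, 0], [-0.07, -0.225, 0, -0.84, 0], [-0.08, -0.26, 0, -0.96, 0], [-0.09, -0.285, 0, -1.08, 0], [-0.095, -0.302, 0, -1.2, 0]]]'
python3 shift.py '[[[0, 0, 0, -0.12, 0], [0, 0, 0, -0.24, 0], [0, 0, 0, -0.36, 0], [0, 0, 0, -0.48, 0], [0, 0, 0, -0.51, 0], [0, 0, 0, -0.51, 0], [0, 0, 0, -0.51, 0]]]'
python3 - <<'E'
from h import *
s=robot.read_state();C,im=shot("wrist","w12");R=rot(s);print(s["ee_pos"],np.arctan2(R[1,0],R[0,0]));np.savez("w12.npz",*C)
p=proj(C,[.566,.188,.085]);print(p);x,y=map(int,p)
print(spots(im,max(0,x-60),x+60,max(0,y-60),y+60,75))
print("red/green",blobs(im,(0,150,80),(6,255,255),30),blobs(im,(50,120,40),(85,255,255),30))
E
```

```text
clock: 10.98
ee_pos: [0.5548, 0.1042, 0.2057]
eef_rot: [-0.001, 0.877, 0.48, -0.002]
wrist_force: [0.5, 0.0, -2.6]
gripper_width: 0.278
gripper_force: 59.3
clock: 11.57
ee_pos: [0.5561, 0.1011, 0.2063]
eef_rot: [-0.001, 0.731, 0.682, -0.001]
wrist_force: [-0.4, -0.6, -2.2]
gripper_width: 0.28
gripper_force: 59.2
[0.55614698 0.10109513 0.2062625 ] 1.5017812588253183
(np.float64(325.11010433711124), np.float64(75.69914311755763))
[((np.float64(319.3), np.float64(30.8)), 227, (np.int32(288), np.int32(29), np.int32(74), np.int32(4))), ((np.float64(326.8), np.float64(74.4)), 1092, (np.int32(309), np.int32(55), np.int32(37), np.int32(39)))]
red/green [] [((np.float64(325.9), np.float64(160.0)), np.int32(625))]
```

```bash
python3 shift.py '[[[0.03, 0, 0, 0, 0], [0.05, 0.005, 0, 0, 0], [0.05, 0.005, 0, 0, 0], [0.05, 0.005, 0, 0, 0]]]' | grep pos
python3 - <<'E'
from h import *
d=np.load("w12.npz");C0=tuple(d[k] for k in d.files);i0=cv2.imread("pics/w12.png")
s=robot.read_state();C,im=shot("wrist","w13");R=rot(s);print(s["ee_pos"],np.arctan2(R[1,0],R[0,0]))
def bore(C,im):
    x,y=map(int,proj(C,[.566,.188,.085])); print(x,y)
    out=[]
    for t in(60,75,90,110):
        b=[q for q in spots(im,x-45,x+45,max(0,y-40),y+40,t) if q[1]>500]; out+=b; print(t,b)
    return max(b,key=lambda q:q[1])[0]
p=bore(C0,i0);q=bore(C,im);X,e=tri([ray(C0,p),ray(C,q)]);print(X,e,plane(C0,p,.085),plane(C,q,.085))
E
```

```text
ee_pos: [0.5653, 0.1513, 0.2072]
[0.56531015 0.1512681  0.20720547] 1.50401953362167
325 75
60 [((np.float64(326.1), np.float64(76.1)), 809, (np.int32(311), np.int32(60), np.int32(31), np.int32(33)))]
75 [((np.float64(326.8), np.float64(74.4)), 1092, (np.int32(309), np.int32(55), np.int32(37), np.int32(39)))]
90 [((np.float64(327.0), np.float64(73.9)), 1243, (np.int32(308), np.int32(53), np.int32(39), np.int32(42)))]
110 [((np.float64(327.0), np.float64(73.9)), 1478, (np.int32(306), np.int32(52), np.int32(43), np.int32(45)))]
317 141
60 [((np.float64(319.2), np.float64(136.4)), 680, (np.int32(304), np.int32(122), np.int32(31), np.int32(29)))]
75 [((np.float64(319.4), np.float64(138.3)), 873, (np.int32(303), np.int32(121), np.int32(33), np.int32(36)))]
90 [((np.float64(318.8), np.float64(138.9)), 1032, (np.int32(301), np.int32(121), np.int32(36), np.int32(37)))]
110 [((np.float64(317.8), np.float64(139.1)), 1231, (np.int32(297), np.int32(120), np.int32(41), np.int32(43)))]
[0.56689482 0.1893799  0.08404464] [np.float64(0.0006836138949267455), np.float64(0.0006836138949269244)] [0.56754414 0.1892088  0.085     ] [0.56623694 0.18964442 0.085     ]
```

```bash
python3 shift.py '[[[0.03, -0.0009, 0, 0, 0], [0.0381, -0.0009, 0.02, 0, 0], [0.0381, -0.0009, 0.05, 0, 0], [0.0381, -0.0009, 0.075, 0, 0], [0.0381, -0.0009, 0.085, 0, 0], [0.0381, -0.0009, 0.085, 0, 0]]]'
python3 shift.py '[[[0, 0, 0.008, 0, 0], [0, 0, 0.014, 0, 0], [0, 0, 0.02, 0, 0], [0, 0, 0.02, 0, 0]]]'
```

```text
clock: 12.5
ee_pos: [0.5641, 0.1873, 0.1189]
eef_rot: [-0.002, 0.731, 0.682, -0.004]
wrist_force: [0.2, 1.0, -2.6]
gripper_width: 0.279
gripper_force: 59.3
clock: 12.83
ee_pos: [0.5691, 0.1892, 0.1054]
eef_rot: [0.001, 0.731, 0.683, 0.002]
wrist_force: [-2.1, -0.7, 3.9]
gripper_width: 0.283
gripper_force: 60.1
```

```bash
python3 shift.py '[[[0, 0, 0, 0, 0], [0, 0, 0, 0, 0]]]'; python3 -c "
from h import *
s=robot.read_state();print(s['ee_pos'],s['wrist_force'],s['wrist_torque'],rot(s).round(4))"
```

```text
clock: 13.0
ee_pos: [0.5691, 0.1891, 0.1054]
eef_rot: [0.001, 0.731, 0.683, 0.002]
wrist_force: [-2.0, 1.1, 6.3]
gripper_width: 0.282
gripper_force: 60.1
[0.56912135 0.18914114 0.10538309] [-1.98309346  1.06914068  6.25426493] [0.04645464 0.24310199 0.01130995] [[ 6.810e-02  9.977e-01  4.400e-03]
 [ 9.977e-01 -6.810e-02  9.000e-04]
 [ 1.200e-03  4.300e-03 -1.000e+00]]
```

```bash
python3 shift.py '[[[0, 0, -0.005, 0, 0], [0.0005, -0.002, -0.005, 0, 0], [0.0005, -0.002, -0.005, 0, 0]]]'; python3 shift.py '[[[0, 0, 0.004, 0, 0], [0, 0, 0.008, 0, 0], [0, 0, 0.008, 0, 0]]]'
```

```text
clock: 13.25
ee_pos: [0.565, 0.1894, 0.1078]
eef_rot: [-0.0, 0.731, 0.683, 0.0]
wrist_force: [-0.6, 0.1, -1.6]
gripper_width: 0.281
gripper_force: 59.4
clock: 13.5
ee_pos: [0.5665, 0.1911, 0.1046]
eef_rot: [-0.0, 0.731, 0.683, 0.002]
wrist_force: [-6.9, 1.4, 21.0]
gripper_width: 0.277
gripper_force: 61.8
```

```bash
python3 shift.py '[[[0, 0, -0.02, 0, 0], [0, 0, -0.03, 0, 0], [0, 0, -0.03, 0, 0], [0, 0, -0.03, 0, 0]]]'; python3 - <<'E'
from h import *
def ana(C,im,p,R):
    m=cv2.inRange(cv2.cvtColor(im,cv2.COLOR_BGR2HSV),(12,100,60),(34,255,255)); m[:,:270]=0;m[:,370:]=0
    n,l,s,c=cv2.connectedComponentsWithStats(m);i=1+np.argmax(s[1:,4]);print("brass bbox",s[i],c[i])
    for r in range(s[i][1],s[i][1]+s[i][3],6):
        k=np.where(l[r]==i)[0]; print(r,k.min(),k.max(),len(k),end=' | ')
    print()
    for nm,h,rad in(("foot",0,.010),("shank4",.004,.014),("shoulder",.036,.02),("flangetop",.042,.02),("necktop",.062,.013)):
        pts=[proj(C,p+R@[rad*np.cos(a),rad*np.sin(a),.0195-h]) for a in np.linspace(0,6.28,60)]
        q=np.array(pts);print(nm,"u",q[:,0].min().round(1),q[:,0].max().round(1),"v",q[:,1].min().round(1),q[:,1].max().round(1))
s=robot.read_state();C,im=shot("wrist","w14");R=rot(s);print(s["ee_pos"],R.round(3)[2]);ana(C,im,s["ee_pos"],R)
print([q for q in spots(im,250,400,120,300,60,100)])
E
```

```text
clock: 13.83
ee_pos: [0.5657, 0.1894, 0.1298]
eef_rot: [0.0, 0.731, 0.683, 0.0]
wrist_force: [0.5, 0.9, -2.7]
gripper_width: 0.274
gripper_force: 59.7
[0.56570794 0.18939181 0.12981798] [ 0.     0.001 -1.   ]
brass bbox [ 283  220   74   97 3618] [319.16224433 261.18242123]
220 313 323 11 | 226 304 335 32 | 232 298 341 44 | 238 290 349 60 | 244 286 353 68 | 250 293 346 54 | 256 293 345 53 | 262 294 345 52 | 268 293 346 42 | 274 292 347 24 | 280 290 348 19 | 286 289 348 18 | 292 289 348 19 | 298 290 348 24 | 304 296 342 26 | 310 302 337 36 | 316 312 313 2 | 
foot u 302.7 337.5 v 214.4 246.7
shank4 u 295.2 345.0 v 210.0 256.0
shoulder u 278.2 362.5 v 220.7 296.6
flangetop u 276.8 364.0 v 225.6 303.8
necktop u 288.5 352.8 v 261.1 317.5
[((np.float64(321.9), np.float64(207.4)), 737, (np.int32(304), np.int32(195), np.int32(37), np.int32(26))), ((np.float64(286.9), np.float64(276.1)), 386, (np.int32(280), np.int32(250), np.int32(14), np.int32(50))), ((np.float64(351.6), np.float64(277.1)), 400, (np.int32(346), np.int32(250), np.int32(13), np.int32(50))), ((np.float64(376.0), np.float64(283.6)), 616, (np.int32(362), np.int32(261), np.int32(34), np.int32(39))), ((np.float64(262.9), np.float64(283.1)), 601, (np.int32(250), np.int32(262), np.int32(27), np.int32(38))), ((np.float64(318.6), np.float64(282.7)), 900, (np.int32(298), np.int32(268), np.int32(44), np.int32(32)))]
```

```bash
python3 - <<'E'
from h import *
C=calib("wrist");s=robot.read_state();R=rot(s);p=s["ee_pos"];im=cv2.imread("pics/w14.png")
print(p)
for r in(.01475,.01675):
    q=np.array([proj(C,np.array([.567,.1894,.085])+[r*np.cos(a),r*np.sin(a),0]) for a in np.linspace(0,6.28,80)]);print(r,q.min(0),q.max(0))
print("spot pred",proj(C,p+R@[0,0,-.0425]))
g=im.max(axis=2)
for v in range(180,224,4): print(v,g[v,292:354:2].tolist())
print("col 300..",[int(x) for x in g[170:320:3,320]])
E
```

```text
[0.56485208 0.1892316  0.12882196]
0.01475 [300.3336114  193.47923278] [346.43118589 236.8165958 ]
0.01675 [297.20457856 190.41118698] [349.55783806 239.63064015]
spot pred (np.float64(320.6657744118776), np.float64(290.11087606461547))
180 [121, 121, 113, 119, 112, 117, 112, 114, 121, 122, 119, 123, 124, 124, 121, 117, 119, 119, 119, 117, 121, 121, 118, 117, 119, 121, 116, 123, 120, 113, 182]
184 [119, 116, 116, 116, 120, 114, 114, 118, 116, 115, 122, 119, 122, 119, 117, 121, 116, 121, 119, 119, 120, 122, 117, 121, 116, 111, 123, 119, 124, 199, 243]
188 [115, 114, 112, 118, 117, 113, 118, 116, 117, 122, 113, 116, 117, 118, 120, 119, 122, 123, 122, 122, 118, 120, 122, 116, 122, 118, 121, 128, 127, 188, 241]
192 [114, 110, 112, 118, 119, 117, 118, 117, 119, 121, 123, 112, 114, 105, 101, 104, 105, 107, 113, 119, 119, 119, 121, 118, 118, 117, 183, 241, 239, 239, 241]
196 [123, 114, 115, 115, 114, 116, 117, 117, 108, 93, 80, 58, 34, 18, 18, 18, 24, 25, 31, 59, 68, 94, 101, 118, 122, 174, 232, 241, 238, 240, 241]
200 [119, 115, 117, 120, 114, 114, 101, 85, 39, 11, 13, 26, 26, 25, 27, 19, 
[... 277 characters left out ...]
, 39, 45, 43, 42, 31, 27, 24, 66, 78, 149, 200, 241, 240, 241]
212 [203, 204, 182, 79, 66, 73, 71, 52, 12, 38, 29, 21, 34, 41, 40, 35, 43, 38, 40, 32, 32, 26, 34, 59, 76, 68, 112, 158, 223, 244, 240]
216 [224, 226, 182, 76, 71, 68, 72, 77, 67, 36, 10, 16, 12, 18, 17, 31, 28, 23, 22, 25, 20, 40, 62, 73, 68, 67, 96, 154, 211, 241, 239]
220 [220, 223, 216, 105, 75, 72, 74, 74, 73, 74, 73, 65, 69, 75, 77, 71, 59, 51, 54, 59, 69, 74, 69, 67, 71, 73, 106, 137, 228, 241, 239]
col 300.. [76, 108, 117, 124, 125, 116, 120, 118, 67, 23, 27, 14, 21, 35, 40, 17, 30, 80, 80, 104, 134, 135, 129, 131, 119, 83, 78, 86, 82, 97, 99, 100, 89, 14, 21, 21, 3, 6, 35, 55, 59, 60, 55, 64, 56, 64, 178, 240, 227, 186]
```

Numbers: the bore mouth spans columns 298 to 345 (centre 321.5), and the sleeve is within about 1 to 2 mm of it. It sits a little lower in the grip than assumed, so the foot chamfer is riding on the bore edge. The reaction force points to -x, so I search that way under light load.

```bash
python3 shift.py '[[[0.0003, -0.0015, 0.015, 0, 0], [0.0003, -0.0015, 0.022, 0, 0], [0.0003, -0.0015, 0.026, 0, 0], [0.0003, -0.0015, 0.026, 0, 0]]]';  python3 shift.py '[[[0, -0.001, 0.001, 0, 0], [0, -0.002, 0.001, 0, 0], [0, -0.002, 0.001, 0, 0]]]'
```

```text
clock: 14.22
ee_pos: [0.5637, 0.1902, 0.1056]
eef_rot: [-0.001, 0.731, 0.683, -0.0]
wrist_force: [-3.7, -0.0, 11.6]
gripper_width: 0.277
gripper_force: 61.3
clock: 14.47
ee_pos: [0.5637, 0.1903, 0.1056]
eef_rot: [0.001, 0.731, 0.683, 0.002]
wrist_force: [-2.1, -0.6, 12.9]
gripper_width: 0.276
gripper_force: 61.2
```

```bash
python3 shift.py '[[[0, 0.002, -0.04, 0, 0], [0, 0.003, -0.08, 0, 0], [0, 0.0035, -0.1, 0, 0], [0, 0.0035, -0.1, 0, 0], [0, 0.0035, -0.1, 0, 0]]]' | grep -E "pos|width|force"; python3 - <<'E'
from h import *
s=robot.read_state();R=rot(s);p=s["ee_pos"];print(p,R.round(3)[2])
C,im=shot("scene","s15")
ax=[proj(C,p+R@[0,0,.0195-h]) for h in(0,.036,.042,.062)];print("pred foot/shoulder/flange/top",np.round(ax,1).tolist())
x,y=map(int,ax[1]);m=cv2.inRange(cv2.cvtColor(im,cv2.COLOR_BGR2HSV),(10,70,40),(36,255,255))
for v in range(y-22,y+26):
    k=np.where(m[v,x-22:x+22])[0]
    if len(k):print(v,k.min()+x-22,k.max()+x-22,len(k),end=" | ")
print()
C,im=shot("wrist","w15");g=im.max(axis=2)
m=cv2.inRange(cv2.cvtColor(im,cv2.COLOR_BGR2HSV),(8,70,25),(36,255,255))
for v in range(190,325,4):
    k=np.where(m[v,260:380])[0]
    if len(k):print(v,k.min()+260,k.max()+260,len(k),end=" | ")
print();print("spot",spots(im,295,345,250,320,60,100))
E
```

```text
ee_pos: [0.5656, 0.1896, 0.2028]
wrist_force: [-0.1, 0.4, -2.3]
gripper_width: 0.281
gripper_force: 60.0
[0.56563225 0.18964923 0.20282671] [ 0.     0.001 -1.   ]
pred foot/shoulder/flange/top [[383.7, 151.9], [384.5, 141.3], [384.7, 139.5], [385.2, 133.5]]
132 382 384 3 | 133 381 383 3 | 134 381 383 3 | 135 381 384 4 | 136 381 384 4 | 137 381 384 4 | 138 378 384 7 | 139 378 384 7 | 140 378 384 7 | 141 378 384 7 | 142 378 390 10 | 143 379 390 12 | 144 379 390 12 | 145 379 388 10 | 146 379 388 10 | 147 379 388 10 | 148 378 387 10 | 149 378 387 10 | 150 378 387 10 | 151 378 387 10 | 152 379 387 9 | 153 379 386 8 | 154 381 385 5 | 
222 307 331 25 | 226 305 334 30 | 230 300 338 39 | 234 295 344 50 | 238 289 349 61 | 242 286 352 67 | 246 284 354 71 | 250 289 349 61 | 254 292 346 55 | 258 290 346 56 | 262 293 346 54 | 266 292 347 56 | 270 269 347 40 | 274 290 373 32 | 278 290 349 25 | 282 289 349 23 | 286 289 349 19 | 290 289 349 21 | 294 289 348 22 | 298 289 349 27 | 302 294 345 26 | 306 297 342 36 | 310 301 338 38 | 314 309 329 21 | 
spot [((np.float64(319.3), np.float64(286.1)), 1225, (np.int32(299), np.int32(267), np.int32(43), np.int32(40)))]
```

```bash
cat > ft.py <<'E'
from h import *
s=robot.read_state();print(np.round(s["ee_pos"],4),"F",np.round(s["wrist_force"],2),"T",np.round(s["wrist_torque"],3),"w",round(float(s["gripper_width"]),3))
E
python3 ft.py; python3 shift.py '[[[0, 0, 0.04, 0, 0], [0, 0, 0.075, 0, 0], [0, 0, 0.09, 0, 0], [0, 0, 0.09, 0, 0], [0, 0, 0.09, 0, 0]]]' >/dev/null; python3 ft.py; python3 shift.py '[[[0, 0, 0.004, 0, 0], [0, 0, 0.008, 0, 0], [0, 0, 0.008, 0, 0], [0, 0, 0.008, 0, 0]]]'>/dev/null; python3 ft.py
```

```text
[0.5633 0.1892 0.1994] F [-0.4  -0.36 -2.56] T [-0.015  0.027  0.008] w 0.276
[0.5624 0.1891 0.1088] F [-0.88  0.32 -2.04] T [-0.031 -0.018 -0.046] w 0.28
[0.5652 0.1897 0.1047] F [-0.12  0.47 -3.05] T [-0.011 -0.036 -0.026] w 0.277
```

```bash
python3 shift.py '[[[0, 0, 0.003, 0, 0], [0, 0, 0.006, 0, 0], [0, 0, 0.006, 0, 0]]]'>/dev/null; python3 ft.py;  python3 shift.py '[[[0, 0, 0.003, 0, 0], [0, 0, 0.003, 0, 0]]]'>/dev/null; python3 ft.py
```

```text
[0.5662 0.1905 0.1032] F [-6.06 -0.24 16.16] T [-0.224  1.582 -0.128] w 0.277
[0.5666 0.191  0.1029] F [-10.27   0.27  26.56] T [-0.244  2.46  -0.164] w 0.274
```

The contact height rises as I go -x with about a 45° slope, and the x force is explained by arm compliance. So the bore lies towards +x. I scan that way.

```bash
python3 shift.py '[[[0, 0, -0.015, 0, 0], [0, 0.003, -0.015, 0, 0], [0, 0.004, -0.015, 0, 0], [0, 0.004, -0.009, 0, 0], [0, 0.004, -0.004, 0, 0], [0, 0.004, -0.003, 0, 0], [0, 0.004, -0.003, 0, 0]]]' >/dev/null; python3 ft.py; python3 shift.py '[[[0, 0.002, 0, 0, 0], [0, 0.003, 0, 0, 0], [0, 0.003, 0, 0, 0]]]' >/dev/null; python3 ft.py
```

```text
[0.5705 0.1905 0.1028] F [-6.72  1.87 21.58] T [-0.049  1.561 -0.033] w 0.276
[0.571  0.1907 0.1027] F [-12.65   2.55  26.02] T [-0.012  2.679 -0.031] w 0.274
```

```bash
python3 shift.py '[[[0, -0.003, -0.012, 0, 0], [-0.003, -0.006, -0.012, 0, 0], [-0.003, -0.006, -0.006, 0, 0], [-0.003, -0.006, 0, 0, 0], [-0.003, -0.006, 0, 0, 0], [-0.003, -0.006, 0, 0, 0]]]' >/dev/null; python3 ft.py
```

```text
[0.567  0.1874 0.1035] F [-9.62  0.95 28.45] T [-0.203  2.17  -0.151] w 0.277
```

```bash
python3 shift.py '[[[0, 0, -0.012, 0, 0], [0.004, 0, -0.012, 0, 0], [0.006, 0, -0.006, 0, 0], [0.006, 0, 0, 0, 0], [0.006, 0, 0, 0, 0], [0.006, 0, 0, 0, 0]]]' >/dev/null; python3 ft.py
```

```text
[0.5672 0.193  0.0963] F [ 5.09  1.26 -4.69] T [ 0.438 -1.093  0.028] w 0.277
```

It dropped past the contact height. I continue down.

```bash
python3 shift.py '[[[0, 0, 0.004, 0, 0], [0, 0, 0.008, 0, 0], [0, 0, 0.008, 0, 0]]]' >/dev/null; python3 ft.py;python3 shift.py '[[[0, 0, 0.003, 0, 0], [0, 0, 0.006, 0, 0], [0, 0, 0.006, 0, 0]]]' >/dev/null; python3 ft.py
```

```text
[0.5672 0.1929 0.0892] F [ 5.3   2.08 -4.71] T [ 0.525 -1.186  0.067] w 0.279
[0.5672 0.1929 0.0841] F [ 5.95  2.06 -2.13] T [ 0.587 -1.117  0.01 ] w 0.278
```

```bash
python3 shift.py '[[[0.0005, 0.0012, 0.002, 0, 0], [0.0005, 0.0012, 0.004, 0, 0], [0.0005, 0.0012, 0.006, 0, 0], [0.0005, 0.0012, 0.008, 0, 0], [0.0005, 0.0012, 0.008, 0, 0]]]' >/dev/null; python3 ft.py;python3 shift.py '[[[0, 0, 0.002, 0, 0], [0, 0, 0.004, 0, 0], [0, 0, 0.006, 0, 0], [0, 0, 0.006, 0, 0]]]' >/dev/null; python3 ft.py
```

```text
[0.5677 0.1928 0.0777] F [0.67 0.54 5.74] T [ 0.269 -0.052  0.04 ] w 0.281
[0.5679 0.1924 0.0725] F [-1.13 -0.25 10.27] T [0.066 0.216 0.039] w 0.279
```

```bash
python3 shift.py '[[[0, 0, 0.002, 0, 0], [0, 0, 0.004, 0, 0], [0, 0, 0.004, 0, 0]]]' >/dev/null; python3 ft.py;python3 shift.py '[[[0, 0, 0.002, 0, 0], [0, 0, 0.004, 0, 0], [0, 0, 0.004, 0, 0]]]' >/dev/null; python3 ft.py
```

```text
[0.568  0.1921 0.0702] F [-4.37 -1.88 17.26] T [-0.145  0.869  0.006] w 0.278
[0.5682 0.192  0.0699] F [-13.45  -5.47  35.47] T [-0.501  2.2    0.115] w 0.274
```

```bash
python3 shift.py '[[[0, 0, -0.005, 0, 0], [0, 0, -0.006, 0, 0.5], [0, 0, -0.006, 0, 0.5], [0, 0, -0.006, 0, 0.5], [0, 0, -0.006, 0, 0.5]]]' >/dev/null; python3 ft.py;python3 shift.py '[[[0, 0, -0.02, 0, 0.5], [0, 0, -0.05, 0, 0.5], [-0.03, 0, -0.09, 0, 0.5], [-0.06, 0, -0.11, 0, 0.5], [-0.06, 0, -0.11, 0, 0.5], [-0.06, 0, -0.11, 0, 0.5]]]' >/dev/null; python3 ft.py; python3 - <<'E'
from h import *
C,im=shot("wrist","w20");np.savez("w20.npz",*C)
for X in([.5675,.193,.111],[.566,.189,.111]):print(proj(C,X))
print(spots(im,250,400,20,250,75,80));print(blobs(im,(12,120,70),(34,255,255),200))
E
```

```text
[0.5663 0.1926 0.0672] F [-0.2   0.28  1.25] T [-0.006 -0.001 -0.047] w 0.501
[0.5649 0.1319 0.1804] F [ 0.33  0.56 -0.57] T [0.009 0.005 0.015] w 0.499
(np.float64(316.92541590370377), np.float64(115.27507766784505))
(np.float64(315.10007070275077), np.float64(121.64677177646757))
[((np.float64(311.3), np.float64(37.4)), 106, (np.int32(300), np.int32(26), np.int32(31), np.int32(19))), ((np.float64(315.7), np.float64(74.2)), 358, (np.int32(277), np.int32(72), np.int32(83), np.int32(5))), ((np.float64(316.8), np.float64(122.9)), 564, (np.int32(304), np.int32(110), np.int32(27), np.int32(27))), ((np.float64(310.4), np.float64(160.8)), 87, (np.int32(280), np.int32(160), np.int32(67), np.int32(3))), ((np.float64(315.5), np.float64(190.2)), 127, (np.int32(303), np.int32(186), np.int32(27), np.int32(12))), ((np.float64(316.6), np.float64(198.5)), 119, (np.int32(303), np.int32(194), np.int32(28), np.int32(11)))]
[((np.float64(316.9), np.float64(118.5)), np.int32(1797)), ((np.float64(624.0), np.float64(312.1)), np.int32(296)), ((np.float64(622.7), np.float64(327.1)), np.int32(281)), ((np.float64(621.5), np.float64(341.8)), np.int32(281)), ((np.float64(621.3), np.float64(356.8)), np.int32(298)), ((np.float64(621.2), np.float64(371.5)), np.int32(318)), ((np.float64(618.6), np.float64(383.6)), np.int32(283))]
```

```bash
python3 shift.py '[[[0.03, 0, -0.02, 0, 0.5], [0.05, 0, -0.02, 0, 0.5], [0.05, 0, -0.02, 0, 0.5], [0.05, 0, -0.02, 0, 0.5]]]' >/dev/null; python3 ft.py; python3 - <<'E'
from h import *
d=np.load("w20.npz");C0=tuple(d[k] for k in d.files);i0=cv2.imread("pics/w20.png")
C,im=shot("wrist","w21")
a=[q for q in spots(i0,280,350,90,150,75,200)];b=[q for q in spots(im,270,370,130,300,75,200)];print(a,b)
for q in b:
    X,e=tri([ray(C0,a[0][0]),ray(C,q[0])]);print(X.round(4),np.round(e,4))
print(plane(C0,a[0][0],.111))
# sleeve top vs block: flange rim blob
print(blobs(im,(12,120,70),(34,255,255),200)[:2])
E
```

```text
[0.5654 0.1845 0.1961] F [-0.63 -0.14 -0.31] T [-0.005  0.019  0.059] w 0.503
[((np.float64(316.8), np.float64(122.9)), 564, (np.int32(304), np.int32(110), np.int32(27), np.int32(27)))] [((np.float64(322.3), np.float64(192.5)), 337, (np.int32(312), np.int32(183), np.int32(21), np.int32(20)))]
[0.5671 0.1882 0.1117] [0. 0.]
[0.5670606  0.18811149 0.111     ]
[((np.float64(322.1), np.float64(182.0)), np.int32(1404)), ((np.float64(620.5), np.float64(350.0)), np.int32(292))]
```

The sleeve top triangulates at z=0.1117, so the shoulder is home. Now I go back to the tab.

```bash
python3 shift.py '[[[-0.034, -0.004, 0, 0.12, 0.5], [-0.068, -0.008, 0, 0.24, 0.5], [-0.102, -0.012, 0, 0.36, 0.5], [-0.136, -0.016, 0, 0.48, 0.5], [-0.17, -0.02, 0, 0.6, 0.5], [-0.205, -0.024, 0, 0.72, 0.5], [-0.24, -0.028, 0, 0.84, 0.6], [-0.275, -0.031, 0, 0.96, 0.6], [-0.31, -0.034, 0, 1.08, 0.6], [-0.347, -0.037, 0, 1.2, 0.6]]]' >/dev/null
python3 shift.py '[[[0, 0, 0, 0.12, 0.6], [0, 0, 0, 0.24, 0.6], [0, 0, 0, 0.36, 0.6], [0, 0, 0, 0.48, 0.6], [0, 0, 0, 0.51, 0.6], [0, 0, 0, 0.51, 0.6], [0, 0, 0, 0.51, 0.6]]]' | grep rot; python3 ft.py; python3 - <<'E'
from h import *
C,im=shot("wrist","w22");s=robot.read_state();R=rot(s);print(s["ee_pos"],np.arctan2(R[1,0],R[0,0]))
print(R.T@(np.array([.5055,-.160,.05])-s["ee_pos"]))
print("red",blobs(im,(0,140,60),(7,255,255),30),proj(C,[.5055,-.16,.085]),proj(C,[.5055,-.16,.075]))
E
```

```text
eef_rot: [-0.0, 0.995, -0.103, -0.001]
[ 0.5055 -0.1606  0.1974] F [ 0.12 -0.49 -0.25] T [ 0.007 -0.04   0.056] w 0.6
[ 0.50577267 -0.16060629  0.19770388] -0.20671286990371848
[-8.27824201e-05 -4.77189496e-04  1.47704578e-01]
red [((np.float64(319.4), np.float64(174.4)), np.int32(381)), ((np.float64(147.5), np.float64(233.8)), np.int32(687))] (np.float64(318.0146997347436), np.float64(187.57476367085417)) (np.float64(318.0550463748917), np.float64(184.432305625718))
```

```bash
python3 shift.py '[[[0, 0, 0.04, 0, 0.6], [0, 0, 0.08, 0, 0.6], [0, 0, 0.11, 0, 0.6], [0, 0, 0.13, 0, 0.6], [0, 0, 0.143, 0, 0.6], [0, 0, 0.147, 0, 0.6], [0, 0, 0.147, 0, 0.6], [0, 0, 0.147, 0, 0.6]]]' >/dev/null; python3 ft.py; python3 shift.py '[[[0, 0, 0, 0, 0], [0, 0, 0, 0, 0], [0, 0, 0, 0, 0], [0, 0, 0, 0, 0], [0, 0, 0, 0, 0], [0, 0, 0, 0, 0]]]' >/dev/null; python3 ft.py
```

```text
[ 0.507  -0.1609  0.0523] F [-0.14  0.22  0.41] T [-0.018  0.043  0.018] w 0.603
[ 0.5073 -0.1609  0.053 ] F [-2.04 -0.38  5.34] T [0.108 0.175 0.008] w 0.121
```

```bash
python3 shift.py '[[[0.004, 0, -0.005, 0, 0], [0.0083, 0, -0.0099, 0, 0], [0.013, 0, -0.014, 0, 0], [0.0175, 0, -0.0178, 0, 0], [0.0225, 0, -0.0212, 0, 0], [0.0276, 0, -0.0243, 0, 0], [0.033, 0, -0.0269, 0, 0], [0.0387, 0, -0.0292, 0, 0], [0.0425, 0, -0.0305, 0, 0], [0.0425, 0, -0.0305, 0, 0]]]' >/dev/null; python3 ft.py; python3 shift.py '[[[0.001, 0, 0, 0, 0], [0.001, 0, 0, 0, 0]]]' >/dev/null; python3 ft.py
```

```text
[ 0.5481 -0.169   0.0818] F [  0.35  -0.79 -14.53] T [-0.142  0.542  0.185] w 0.113
[ 0.5481 -0.1691  0.0818] F [ -2.01  -1.14 -14.92] T [-0.116  0.951  0.225] w 0.119
```

```bash
python3 shift.py '[[[0, 0, 0, 0, 0.6], [0, 0, 0, 0, 0.6], [0, 0, 0, 0, 0.6], [-0.003, 0, -0.02, 0, 0.6], [-0.006, 0, -0.05, 0, 0.6], [-0.02, 0, -0.09, 0, 0.6], [-0.03, 0, -0.13, 0, 0.6], [-0.04, 0, -0.15, 0, 0.6], [-0.04, 0, -0.15, 0, 0.6], [-0.04, 0, -0.15, 0, 0.6]]]' >/dev/null; python3 ft.py; python3 - <<'E'
from h import *
C,im=shot("wrist","w23");s=robot.read_state();print(s["clock"])
m=cv2.inRange(cv2.cvtColor(im,cv2.COLOR_BGR2HSV),(0,140,60),(7,255,255));n,l,st,c=cv2.connectedComponentsWithStats(m)
print([(st[i].tolist(),c[i].round(1)) for i in range(1,n) if st[i][4]>50])
u=np.array([.979,-.2026,0])
B=np.array([.5735,-.1765,0])
H=np.array([.574,-.1735,0])
for th in(0,.1,.2):
    c_,s_=np.cos(th),np.sin(th)
    f=lambda x,z:proj(C,H+u*(x*c_-z*s_)+[0,0,.03+z*c_+x*s_])
    print(th,"topfront",np.round(f(-.04,.085),1),"topback",np.round(f(-.004,.085),1),"botfront",np.round(f(-.04,.051),1))
print("grey spot",spots(im,150,420,5,160,75,80))
T,it=shot("top","t23");print(spots(it,350,400,155,185,60,5))
E
```

```text
[ 0.5126 -0.1623  0.2372] F [ 0.04  0.06 -0.01] T [-0.024  0.03  -0.01 ] w 0.601
25.6
[([311, 116, 15, 41, 533], array([318. , 135.3])), ([154, 214, 29, 27, 499], array([167.7, 226.9]))]
0 topfront [316.4 160.2] topback [316.2 116. ] botfront [316.6 153.6]
0.1 topfront [316.5 168.9] topback [316.3 126.6] botfront [316.7 158. ]
0.2 topfront [316.6 176.4] topback [316.3 136.7] botfront [316.7 161.8]
grey spot [((np.float64(361.1), np.float64(43.8)), 2109, (np.int32(293), np.int32(29), np.int32(125), np.int32(40))), ((np.float64(234.4), np.float64(41.8)), 551, (np.int32(217), np.int32(31), np.int32(41), np.int32(26))), ((np.float64(271.8), np.float64(33.7)), 185, (np.int32(261), np.int32(30), np.int32(23), np.int32(10))), ((np.float64(402.2), np.float64(91.9)), 80, (np.int32(394), np.int32(84), np.int32(17), np.int32(16)))]
[((np.float64(361.3), np.float64(173.0)), 349, (np.int32(350), np.int32(156), np.int32(32), np.int32(29))), ((np.float64(377.0), np.float64(171.3)), 35, (np.int32(370), np.int32(157), np.int32(15), np.int32(28))), ((np.float64(380.0), np.float64(176.3)), 57, (np.int32(374), np.int32(160), np.int32(14), np.int32(25)))]
```

The tab spans rows 116 to 157, which matches the shut prediction (116 to 160). The gripper is clear and the grey sleeve's spot is still in the left pocket. I hand in.

```bash
python3 -c "
from bench import robot
print(robot.hand_in())"
```

```text
the job is handed in; nothing more can be done
None
```

I handed the job in at about 26 s, but the hand-in returned no verdict: by my measurements the brass sleeve is home in the bore (top at z = 0.1117 m, 0.111 expected), the bin is shut, and the grey sleeve's spot is still in the left pocket; I didn't re-check the vials, bottles or pipette.

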